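Strip the push-on caps from flanged nipples in a locking clamp

TASK

First pull the cabinet's drawer out to its stop. Then strip every nipple that still wears a cap, one at a time: stand it in the clamp's nest, press the clamp handle down until it locks over centre, pull the cap straight off (never off an unclamped nipple), and free the nipple by pressing the release paddle at the clamp's tail, not by lifting the handle. Stand all the nipples, also those already bare, upright in the drawer's wide compartment, put the caps in the narrow one, push the drawer fully shut, and leave the clamp open.

Things in the scene. Friction and masses are not known exactly. Their poses are not given: they have to be found in the camera images.
- clamp: locking clamp on a dark steel plate 250 x 90 x 12 mm, fixed to the bench; works like locking pliers lying on their back. Origin: on the bench below the middle of the mechanism; x along the clamp from the handle end to the jaw end, z up. Along its x: paddle from -0.156 to -0.11, handle pivot at -0.030 (50 mm up), jaw pivot +0.015 (34 mm up), nest +0.085.
- handle (a joint): angle of the clamp's long top handle (black rubber grip, 14 to 18 mm wide, 80 mm from pivot to end): 0 = fully open, sprung up 0.85 rad above level; 0.85 = level and locked, past its dead centre at 0.78. Takes under 25 N at the grip; past 0.82 it stays down by itself. It springs back to 0 if let go before dead centre, or when the paddle is pressed.
- handle_grip (a point): point on the top surface of the handle, 67 mm from its pivot, in the middle of its width. It moves with the handle in the clamp's xz plane: down and slightly towards -x, in an arc about the pivot at (-0.030, 0, 0.050) in the clamp's frame; when locked it is at (-0.096, 0, 0.061).
- release (a joint): angle of the steel release paddle at the clamp's tail: 0 = rest, 0.5 = pressed to its stop. It returns by its own spring. Pressed to about 0.3 or more with the handle locked, its toe lifts the handle back over centre and the clamp springs open.
- paddle (a point): point on the top of the paddle's free end (22 mm wide), 36 mm beyond its pivot and at x = -0.146 in the clamp's frame, 38 mm above the bench at rest; press it down about 17 mm (under 15 N), its stop is 20 mm above the bench. Keep clear of the handle, which flies up beside it.
- cabinet_drawer0 (a joint): how far the drawer is out, m: 0 = shut, 0.158 = at its stop. Sliding friction about 1 N; stays where it is left.
- cabinet_drawer0_handle (a point): middle of the drawer's straight bar handle: 11 mm thick, 120 mm long along y of the cabinet, level, 57 mm above the bench, with a free gap of 29 mm between bar and drawer front. The cabinet's top is 95 mm above the bench. The drawer slides along -x of this point's frame (towards the robot), as the cabinet stands.
- bay_wide (a point): on the drawer's floor (22 mm above the bench), in the wide compartment, which is on the left as seen from the robot (+y of the cabinet): 136 mm along y, walls 51 mm high; this point is in the middle of its y, and 70 mm behind the inside of the drawer's front. x into the cabinet, y left, z up. With the drawer at its stop the floor is open from above from x = -0.07 to +0.075.
- bay_narrow (a point): the same in the narrow compartment on the right: 88 mm along y, this point in the middle; the thin plywood divider lies between the two.
- nipple_1: plain steel flanged nipple standing on the bench or elsewhere: round flange 60 mm across and 14 mm thick, and on it a round post 50 mm high over all (from the underside), 17 mm across up to 30 mm, widening to 23 mm from 35 to 50 mm. Weighs 0.16 to 0.26 kg. Origin: centre of the underside; z up the post. Always there, some of them bare (no cap) from the start.
- cap_1: aluminium push-on cap 36 mm across, 40 mm high, 60 g. Starts on nipple_1, rim 2 mm over the flange, top 56 mm over the nipple's underside. Spring balls inside catch under the post's head: pulled up it gives 2 to 6 mm, lets go at 10 to 20 N and is clear after 34 mm. A capped nipple may be lifted smoothly by its cap. Origin: centre of the open lower rim; z to the closed top. May be absent.
- nipple_2: plain steel flanged nipple standing on the bench or elsewhere: round flange 60 mm across and 14 mm thick, and on it a round post 50 mm high over all (from the underside), 17 mm across up to 30 mm, widening to 23 mm from 35 to 50 mm. Weighs 0.16 to 0.26 kg. Origin: centre of the underside; z up the post. Always there, some of them bare (no cap) from the start.
- cap_2: aluminium push-on cap 36 mm across, 40 mm high, 60 g. Starts on nipple_2, rim 2 mm over the flange, top 56 mm over the nipple's underside. Spring balls inside catch under the post's head: pulled up it gives 2 to 6 mm, lets go at 10 to 20 N and is clear after 34 mm. A capped nipple may be lifted smoothly by its cap. Origin: centre of the open lower rim; z to the closed top. May be absent.
- nipple_3: plain steel flanged nipple standing on the bench or elsewhere: round flange 60 mm across and 14 mm thick, and on it a round post 50 mm high over all (from the underside), 17 mm across up to 30 mm, widening to 23 mm from 35 to 50 mm. Weighs 0.16 to 0.26 kg. Origin: centre of the underside; z up the post. Always there, some of them bare (no cap) from the start.
- cap_3: aluminium push-on cap 36 mm across, 40 mm high, 60 g. Starts on nipple_3, rim 2 mm over the flange, top 56 mm over the nipple's underside. Spring balls inside catch under the post's head: pulled up it gives 2 to 6 mm, lets go at 10 to 20 N and is clear after 34 mm. A capped nipple may be lifted smoothly by its cap. Origin: centre of the open lower rim; z to the closed top. May be absent.
- nest (a point): centre of the nest on the plate's top, 12 mm above the bench, where a nipple's flange stands with 3 mm of play inside guides 8 mm high. The jaw's fork (two 9 mm tines 44 mm apart inside) when open stands nearly upright over the mechanism, tips 0.12 m above the bench, 50 mm from the nest's axis; closing, it comes down on the flange on both sides of the cap and ends 36 mm above the bench.
There are look-alikes about, which are no part of the job. What is shaped like the cap_1 but orange is not meant.

How it is judged (in metres and radians):
On the way, in this order (a step that is already met when the one before it is completed fails the run):
1. the drawer is pulled out to its stop (value of joint cabinet_drawer0 above 0.15 m), for 0.1 s.
2. the clamp is locked on a nipple that still has its cap (value of joint handle above 0.82 rad and ((horizontal distance between cap_1 and nest below 0.009 m and distance between cap_1 and nipple_1 below 0.026 m) or (horizontal distance between cap_2 and nest below 0.009 m and distance between cap_2 and nipple_2 below 0.026 m) or (horizontal distance between cap_3 and nest below 0.009 m and distance between cap_3 and nipple_3 below 0.026 m))), for 0.2 s.
3. a cap is off its nipple, which is still locked in the clamp (((value of joint handle above 0.82 rad and horizontal distance between nipple_1 and nest below 0.01 m and distance between cap_1 and nipple_1 above 0.06 m) or (value of joint handle above 0.82 rad and horizontal distance between nipple_2 and nest below 0.01 m and distance between cap_2 and nipple_2 above 0.06 m) or (value of joint handle above 0.82 rad and horizontal distance between nipple_3 and nest below 0.01 m and distance between cap_3 and nipple_3 above 0.06 m))), for 0.1 s.
4. the release paddle is pressed (value of joint release above 0.2 rad).
5. the clamp has sprung open (value of joint handle below 0.2 rad), for 0.1 s.
At the end, for the whole second after the job is handed in: All three nipples stand upright (within 0.15 rad) on the floor of the drawer's wide compartment, every cap there is lies in the narrow one, all at rest; the drawer is shut to within 12 mm and the clamp handle is up (below 0.2 rad) (x of nipple_1 in the frame of bay_wide between -0.14 and 0.14 m and y of nipple_1 in the frame of bay_wide between -0.045 and 0.045 m and z of nipple_1 in the frame of bay_wide between -0.006 and 0.012 m and angle between each of nipple_1, nipple_2, nipple_3's own z axis and vertical below 0.15 rad and linear speed of each of nipple_1, cap_1, nipple_2, cap_2, nipple_3, cap_3 below 0.03 m/s and x of cap_1 in the frame of bay_narrow between -0.14 and 0.14 m and y of cap_1 in the frame of bay_narrow between -0.045 and 0.045 m and z of cap_1 in the frame of bay_narrow between -0.006 and 0.045 m and x of nipple_2 in the frame of bay_wide between -0.14 and 0.14 m and y of nipple_2 in the frame of bay_wide between -0.045 and 0.045 m and z of nipple_2 in the frame of bay_wide between -0.006 and 0.012 m and x of cap_2 in the frame of bay_narrow between -0.14 and 0.14 m and y of cap_2 in the frame of bay_narrow between -0.045 and 0.045 m and z of cap_2 in the frame of bay_narrow between -0.006 and 0.045 m and x of nipple_3 in the frame of bay_wide between -0.14 and 0.14 m and y of nipple_3 in the frame of bay_wide between -0.045 and 0.045 m and z of nipple_3 in the frame of bay_wide between -0.006 and 0.012 m and x of cap_3 in the frame of bay_narrow between -0.14 and 0.14 m and y of cap_3 in the frame of bay_narrow between -0.045 and 0.045 m and z of cap_3 in the frame of bay_narrow between -0.006 and 0.045 m and value of joint cabinet_drawer0 below 0.012 m and value of joint handle below 0.2 rad); the robot touches nothing.
It fails at once if a cap is drawn off its nipple while the clamp is not locked (value of joint handle below 0.75 rad and ((x of cap_1 in the frame of nipple_1 between -0.012 and 0.012 m and y of cap_1 in the frame of nipple_1 between -0.012 and 0.012 m and z of cap_1 in the frame of nipple_1 between 0.028 and 0.042 m) or (x of cap_2 in the frame of nipple_2 between -0.012 and 0.012 m and y of cap_2 in the frame of nipple_2 between -0.012 and 0.012 m and z of cap_2 in the frame of nipple_2 between 0.028 and 0.042 m) or (x of cap_3 in the frame of nipple_3 between -0.012 and 0.012 m and y of cap_3 in the frame of nipple_3 between -0.012 and 0.012 m and z of cap_3 in the frame of nipple_3 between 0.028 and 0.042 m))).
It fails at once if a cap is drawn off its nipple away from the clamp's nest ((x of cap_1 in the frame of nipple_1 between -0.012 and 0.012 m and y of cap_1 in the frame of nipple_1 between -0.012 and 0.012 m and z of cap_1 in the frame of nipple_1 between 0.028 and 0.042 m and horizontal distance between cap_1 and nest above 0.02 m) or (x of cap_2 in the frame of nipple_2 between -0.012 and 0.012 m and y of cap_2 in the frame of nipple_2 between -0.012 and 0.012 m and z of cap_2 in the frame of nipple_2 between 0.028 and 0.042 m and horizontal distance between cap_2 and nest above 0.02 m) or (x of cap_3 in the frame of nipple_3 between -0.012 and 0.012 m and y of cap_3 in the frame of nipple_3 between -0.012 and 0.012 m and z of cap_3 in the frame of nipple_3 between 0.028 and 0.042 m and horizontal distance between cap_3 and nest above 0.02 m)).
It fails at once if the clamp handle is pulled up out of its lock without the release paddle (value of joint handle between 0.79 and 0.835 rad and velocity of joint handle below -0.25 rad/s and value of joint release below 0.08 rad).
Of cap_1, cap_2, cap_3 only 1 to 2 are there at a start; the rules pass over those that are not, and their reading is None.
At some moment in a run one of nipple_1, nipple_2, nipple_3 may be knocked a few centimetres aside while the robot is not near it.
Once in a run the grip may slacken for a moment while it holds something.
It also fails if it takes over 210 s, if anything falls off the work surface, if the arm or the gripper's body presses on something with over 40 N, if the wrist force passes 120 N, or if a joint passes its speed limit or range.

ROBOT

A 6-joint arm with a two-finger parallel gripper is mounted at the origin on a cart in front of the work surface, level with it; the furniture and walls round the work are solid. World frame = base frame: x ahead of the robot, y to its left, z up, the work surface at z = 0. Lengths are in mm, angles in rad, forces in N, time in s.
With the tool pointing down it reaches from about 325 to 775 mm from the base axis. Payload 9.3 kg.
Tool frame: the origin (TCP) lies at the very end of the fingers, on their centre line; the grasp point (between the pads) lies 19 mm behind it; z points along the fingers, y is the direction in which the jaws open and shut (so a half turn about z gives the same grasp; the last joint's range is limited). The gripper opens to 85 mm and grips with 20 to 120 N. Pads are 22 mm wide; open, the fingers measure 114 mm over their backs; the gripper's body (76 mm by 85 mm) begins 54 mm behind the grasp point. The pads swing forward as they close: fully open they stand 13 mm farther back than shut.
Start: joints at [-1.386, 0.259, 0.021, 1.334, 0, 1.418], TCP at [182.27, -518.917, 231.279] pointing down, gripper open.
Joint ranges: [-3.04, 3.04], [-0.91, 1.82], [-1.04, 1.36], [-1.92, 1.95], [-1.52, 1.45], [-3.14, 3.14]. Speed limits (rad/s): [2.22, 2.22, 2.79, 3.14, 3.14, 3.14].

INTERFACE

Orientations are given as a 3x3 rotation matrix whose columns are the frame's x, y, z axes.
In Python, from plant import arm gives the robot as it stands. Calls block until the motion is done:
- arm.movep(position, orientation): joint-space move of the TCP to a pose.
- arm.move_l(position, rot=None, rate=150): straight line of the TCP; rot=None keeps the orientation; rate is the mean speed in mm/s.
- arm.move_joints(angles): joint-space move.
- arm.release() and arm.close_gripper(): open the fingers fully, or close them until they stop; the grip force is fixed at half the most.
- arm.pause(seconds).
- arm.ik(position, orientation): joint angles nearest the present ones, or None.
- arm.observe(): the state.
- arm.get_image(name): name is "scene" or "side" or "wrist"; returns (picture, depth): 400x640x3 uint8, red, green, blue; 400x640 float32, mm along the optical axis (not along the pixel's ray), 0 where there is no reading.
- arm.camera_info(name): a dict with "fx", "fy", "cx", "cy" (pixels), "R" (3x3) and "t" (3): a world point X has camera coordinates R X + t. Camera axes: x right, y down, z forward; pixel columns grow to the right and rows downward; lengths in mm; the calibration is good to about 2 mm. The wrist camera is an equidistant fisheye: a pixel r from the principal point sees the ray r / f radians off the axis. A picture is of the moment at which its call begins: read the wrist's pose just before it. camera_info takes no time and is no camera call; for the wrist camera it gives the pose at the moment of the call.
A pose or a line that the arm cannot do raises arm.MotionError and nothing moves.
- arm.finish_job(): hands the job in, once; it reports no verdict.
The state is a dict: "clock": time; "joint_positions": joint angles; "joint_velocities": joint speeds; "joint_torque": joint torques, N m; "eef_pos": TCP position; "tcp_rot": TCP orientation; "ft_force": force on the tool from outside, world axes, zero at the start; "moment": the same for the moment, N m; "gripper_width": opening from 0.0 (shut) to 1.0 (fully open).
Only numpy, scipy, OpenCV 4.12 (cv2) and the standard library are available. Lean on these libraries where they do the work, as an engineer would, in place of code of your own. Each camera call takes 0.05 s, during which the arm holds its last target. There are 200 camera calls.

## Working session

There is one attempt and no reset: what is moved stays moved. The work goes in short steps, each a Python script; the robot and the scene stay as the last script left them, time stands still between calls to the robot, and variables do not carry over. Pictures are saved under pics/ and viewed, about 12 in all and at most 16, crops included, and the job is handed in when it is done.

```bash
ls; mkdir -p pics; cat > h.py <<'E'
import numpy as np, cv2
from plant import arm
def snap(n,f):
    c=arm.camera_info(n); p,d=arm.get_image(n); 
    cv2.imwrite(f'pics/{f}.png',p[:,:,::-1]); np.savez(f'pics/{f}.npz',d=d,p=p,**{k:np.array(c[k]) for k in('fx','fy','cx','cy','R','t')}); return p,d,c
def pts(d,c):
    v,u=np.mgrid[:d.shape[0],:d.shape[1]]
    X=np.stack([(u-c['cx'])/c['fx']*d,(v-c['cy'])/c['fy']*d,d],-1)
    return (X-np.array(c['t']).ravel())@np.array(c['R'])
E
python3 - <<'E'
from h import *
for n in('scene','side'):
    p,d,c=snap(n,n+'0'); print(n,c,(d>0).mean())
print(arm.observe())
E
```

```text
pics
scene {'fx': 460.56524963798444, 'fy': 460.56524963798444, 'cx': 321.4877630096125, 'cy': 195.83196993801616, 'R': array([[ 0.46445202, -0.88526673,  0.02423083],
       [-0.41103222, -0.2397206 , -0.87953769],
       [ 0.78443409,  0.3985434 , -0.47521187]]), 't': array([-317.85773851,  302.5164673 ,  850.54639845])} 0.88466796875
side {'fx': 403.62632804114224, 'fy': 403.62632804114224, 'cx': 326.8706018413717, 'cy': 197.81999343824643, 'R': array([[-0.81332308,  0.5813878 , -0.02222151],
       [ 0.41006034,  0.54571566, -0.73078378],
       [-0.41274215, -0.60347548, -0.68224722]]), 't': array([ 492.66946817, -140.82988439, 1417.49254214])} 0.9961015625
{'clock': 0.1, 'joint_positions': array([-1.38560509e+00,  2.59120729e-01,  2.08204876e-02,  1.33370581e+00,
        1.16695219e-05,  1.41815725e+00]), 'joint_velocities': array([-0.00091163, -0.00078709,  0.00148466,  0.00021492, -0.00086023,
        0.00033987]), 'joint_torque': array([ 2.88856099e-03, -5.56694698e+01,  3.45070696e+01,  1.16770406e-02,
       -7.53044969e-05,  5.86743838e-06]), 'eef_pos': array([ 182.22213057, -518.65827118,  230.72811005]), 'tcp_rot': array([[ 9.43476029e-01,  3.31440701e-01, -2.11282021e-04],
       [ 3.31440711e-01, -9.43475297e-01,  1.19118815e-03],
       [ 1.95468868e-04, -1.19388493e-03, -9.99999268e-01]]), 'ft_force': array([-0.80612723, -0.07871741,  0.9562571 ]), 'moment': array([-0.05913762,  0.00991913, -0.02642312]), 'gripper_width': 0.9973145772910145}
```

View pics/scene0.png

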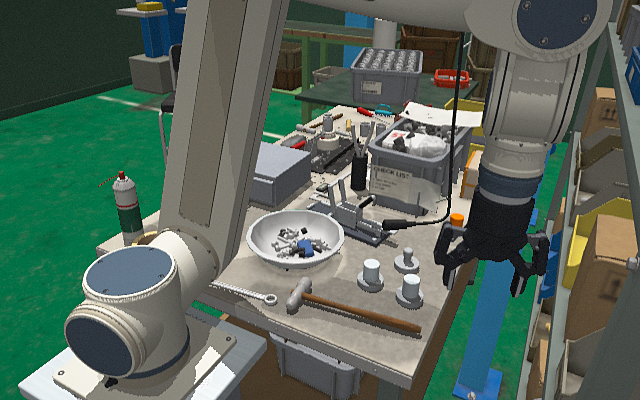

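View pics/side0.png

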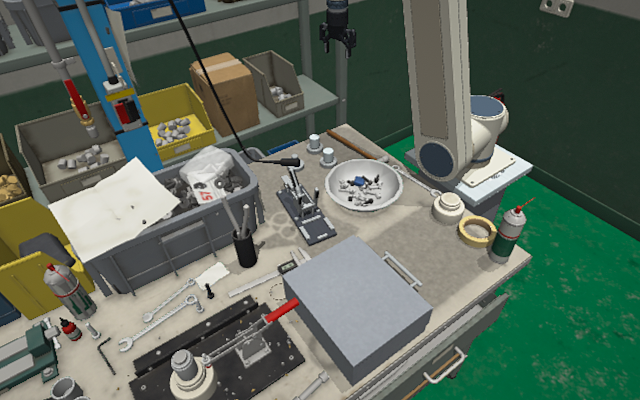

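Scene view: two capped nipples at (372,275) and (409,290), a bare one at (405,262), an orange look-alike at (456,220), and the clamp at (350,212). Side view: the cabinet's bar handle is at (405,270). Next I'll combine both depth images into a top-down map.

```bash
python3 - <<'E'
from h import *
M=np.zeros((800,750,3),np.uint8);Z=np.full((800,750),-50.)
for n in('scene0','side0'):
    f=np.load(f'pics/{n}.npz');d=f['d'];P=pts(d,f);P=P[d>0];C=f['p'][d>0]
    k=(P[:,2]>-10)&(P[:,2]<160);P=P[k];C=C[k];o=np.argsort(P[:,2]);P=P[o];C=C[o]
    r=((850-P[:,0])).astype(int);c=((400-P[:,1])).astype(int)
    k=(r>=1)&(r<799)&(c>=1)&(c<749)
    for r_,c_,z,col in zip(r[k],c[k],P[k,2],C[k]):
        s=(slice(r_-1,r_+2),slice(c_-1,c_+2)); m=Z[s]<z
        Z[s][m]=z;M[s][m]=col
np.save('pics/Z.npy',Z)
for x in range(100,850,100): cv2.putText(M,str(x),(0,850-x),0,.4,(0,255,0));cv2.line(M,(0,850-x),(749,850-x),(0,90,0),1)
for y in range(-300,400,100): cv2.putText(M,str(y),(400-y,10),0,.4,(0,255,0));cv2.line(M,(400-y,0),(400-y,799),(0,90,0),1)
cv2.imwrite('pics/top.png',cv2.resize(M[:600,:,::-1],None,fx=1,fy=1))
for n,q in(('scene0',[(372,265),(372,285),(405,250),(411,280),(456,216),(350,212)]),('side0',[(314,137),(328,153),(390,257),(419,287),(300,210),(353,238),(430,310)])):
    f=np.load(f'pics/{n}.npz');P=pts(f['d'],f)
    for u,v in q: print(n,u,v,P[v,u].round())
E
```

```text
scene0 372 265 [ 400. -275.   57.]
scene0 372 285 [ 383. -285.   16.]
scene0 405 250 [ 501. -319.   51.]
scene0 411 280 [ 396. -367.   53.]
scene0 456 216 [ 738. -385.   42.]
scene0 350 212 [ 588. -135.   57.]
side0 314 137 [ 400. -364.   56.]
side0 328 153 [ 415. -258.   55.]
side0 390 257 [552. 203.  63.]
side0 419 287 [520. 285.   1.]
side0 300 210 [637. -89.  50.]
side0 353 238 [606. 119.  96.]
side0 430 310 [590. 375.  78.]
```

View pics/top.png

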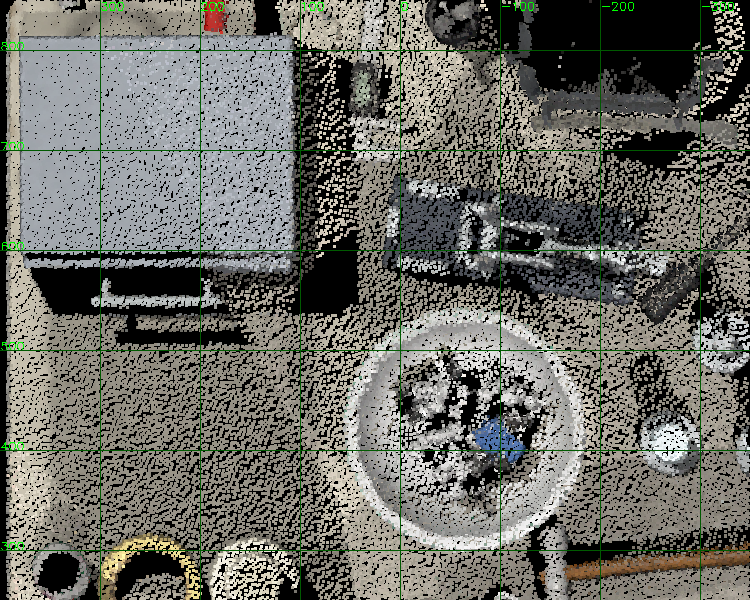

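```bash
python3 - <<'E'
from h import *
for n in('side0','scene0'):
    f=np.load(f'pics/{n}.npz');d=f['d'];P=pts(d,f)[d>0];C=f['p'][d>0]
    k=(abs(P[:,2]-57)<8)&(P[:,0]>500)&(P[:,0]<575)&(P[:,1]>150)&(P[:,1]<330); Q=P[k]
    print(n,len(Q)); 
    if len(Q)>20: print(cv2.minAreaRect(Q[:,:2].astype(np.float32)),np.percentile(Q,[2,50,98],axis=0).round(1))
    k=(abs(P[:,2]-95)<8)&(P[:,0]>500)&(P[:,0]<900)&(P[:,1]>80)&(P[:,1]<420);Q=P[k]
    if len(Q)>20: print('top',cv2.minAreaRect(Q[:,:2].astype(np.float32)),np.median(Q[:,2]))
    # dark plate z=12
    k=(abs(P[:,2]-12)<5)&(P[:,0]>530)&(P[:,0]<700)&(P[:,1]>-260)&(P[:,1]<30)&(C.max(1)<95);Q=P[k]
    print('plate',len(Q),cv2.minAreaRect(Q[:,:2].astype(np.float32)),np.median(Q[:,2]))
    k=(P[:,0]>530)&(P[:,0]<600)&(P[:,1]>-300)&(P[:,1]<-235)&(C.max(1)<60)&(P[:,2]>-10)&(P[:,2]<200);Q=P[k]
    if len(Q):print('plug',np.percentile(Q,[2,50,98],axis=0).round())
    for x,y in((392,-270),(392,-362),(507,-325)):
        k=(np.hypot(P[:,0]-x,P[:,1]-y)<40)&(P[:,2]>46)&(P[:,2]<62);Q=P[k]
        if len(Q):print('nip',x,y,len(Q),((np.percentile(Q,2,axis=0)+np.percentile(Q,98,axis=0))/2).round(1),np.ptp(np.percentile(Q,[2,98],axis=0),axis=0))
c=arm.camera_info('wrist');R=np.array(c['R']);print(c,-R.T@c['t'])
E
```

```text
side0 253
((556.5464477539062, 242.14501953125), (28.556581497192383, 131.32015991210938), 0.018558897078037262) [[543.5 182.7  55.1]
 [550.6 246.8  61. ]
 [567.7 304.7  64.5]]
top ((748.066650390625, 242.85086059570312), (302.57098388671875, 273.5738525390625), 0.3430577218532562) 95.29058327549099
plate 989 ((611.147705078125, -110.72618103027344), (249.48609924316406, 89.76837158203125), 81.8359375) 12.587995235866492
plug [[ 535. -296.   71.]
 [ 563. -262.   83.]
 [ 589. -241.   92.]]
nip 392 -270 77 [ 409.1 -268.7   53.1] [33.40480567 33.5516064  12.62180848]
nip 392 -362 68 [ 401.3 -365.7   53.5] [30.34953997 32.78947669 13.76261449]
nip 507 -325 26 [ 511.8 -323.3   50.4] [20.859595   19.46191643  6.8849054 ]
scene0 0
top ((737.3795776367188, 164.37216186523438), (304.09820556640625, 165.90345764160156), 29.659481048583984) 95.67002858457413
plate 385 ((606.3456420898438, -115.35679626464844), (247.9958038330078, 88.71937561035156), 79.76709747314453) 12.487822699465537
plug [[ 531. -299.    3.]
 [ 550. -271.   81.]
 [ 590. -238.   92.]]
nip 392 -270 172 [ 405.5 -271.5   52.4] [34.63620583 31.78985192 11.66144472]
nip 392 -362 197 [ 397.1 -367.6   52.7] [33.07600877 32.60839736 11.31275837]
nip 507 -325 49 [ 506.4 -323.8   49.7] [20.52694309 19.04382677  5.86011549]
{'fx': 309.70691628693146, 'fy': 309.70691628693146, 'cx': 322.43038530213164, 'cy': 199.9611384215548, 'R': array([[ 3.32030285e-01, -9.43268453e-01, -7.17506149e-04],
       [-9.11428996e-01, -3.21018582e-01,  2.57379594e-01],
       [-2.43008384e-01, -8.48038641e-02, -9.66310111e-01]]), 't': array([-548.15047   ,  -33.91336938,  377.89244576])} [ 242.92396138 -495.89312812  373.49659895]
```

```bash
cat >> h.py <<'E'
def Rz(a): c,s=np.cos(a),np.sin(a); return np.array([[c,s,0],[s,-c,0],[0,0,-1.]])
def S(): o=arm.observe(); print('t%.1f'%o['clock'],o['eef_pos'].round(1),'F',o['ft_force'].round(1),'w%.3f'%o['gripper_width'],flush=True); return o
E
python3 - <<'E'
from h import *
arm.movep([480,-200,260],Rz(0)); S()
p,d,c=snap('wrist','w1'); print(c['t'],(d>0).mean())
E
```

```text
t1.7 [ 479.8 -200.6  259.9] F [-1.1 -0.5  0. ] w1.001
[-199.55152943  422.07088675  529.1009745 ] 0.975375
```

View pics/w1.png

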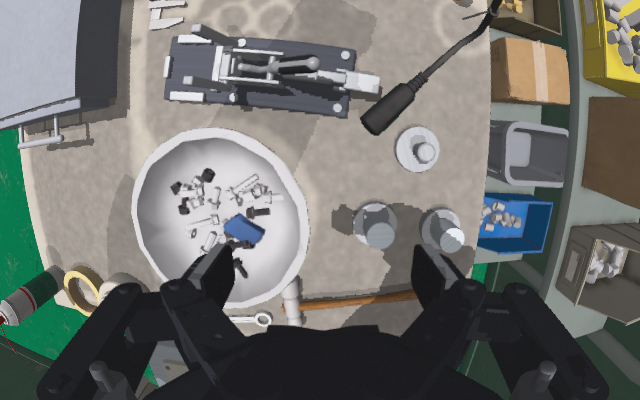

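```bash
cat >> h.py <<'E'
def wpts(d,c):
    v,u=np.mgrid[:d.shape[0],:d.shape[1]]; x=(u-c['cx'])/c['fx'];y=(v-c['cy'])/c['fy'];r=np.hypot(x,y)+1e-9
    k=np.tan(np.minimum(r,1.5))/r
    X=np.stack([x*k*d,y*k*d,d],-1); return (X-np.array(c['t']).ravel())@np.array(c['R'])
def mid(Q): return ((np.percentile(Q,2,axis=0)+np.percentile(Q,98,axis=0))/2).round(1)
E
python3 - <<'E'
from h import *
f=np.load('pics/w1.npz');d=f['d'];P=wpts(d,f);C=f['p'];ok=(d>0)
A=P[ok];col=C[ok]
k=(abs(A[:,2]-12)<5)&(A[:,0]>530)&(A[:,0]<700)&(A[:,1]>-260)&(A[:,1]<30)&(col.max(1)<95);Q=A[k];print('plate',len(Q),cv2.minAreaRect(Q[:,:2].astype(np.float32)))
for x,y in((407,-270),(399,-366),(507,-323)):
    k=(np.hypot(A[:,0]-x,A[:,1]-y)<40)&(A[:,2]>44)&(A[:,2]<62);Q=A[k];print('nip',len(Q),mid(Q),np.ptp(np.percentile(Q,[2,98],axis=0),axis=0))
    k=(np.hypot(A[:,0]-x,A[:,1]-y)<45)&(A[:,2]>10)&(A[:,2]<18);Q=A[k];print(' flange',len(Q),cv2.minAreaRect(Q[:,:2].astype(np.float32)))
print('plug');
for v,u in((122,372),(105,393),(92,408),(80,420),(60,445),(45,468),(20,490)):print(u,v,P[v,u].round(),d[v,u],C[v,u])
print('paddle')
for v,u in((88,378),(82,372),(80,350),(66,310),(64,280),(72,225),(50,195),(97,190)):print(u,v,P[v,u].round())
E
```

```text
plate 2340 ((608.0828857421875, -112.53219604492188), (248.1245880126953, 90.315185546875), 81.75544738769531)
nip 699 [ 407.6 -269.2   51.6] [33.07885939 32.46440432 11.91055062]
 flange 695 ((411.13653564453125, -267.3314208984375), (51.5927848815918, 59.09612274169922), 25.061002731323242)
nip 592 [ 399.2 -365.    51.4] [32.24144105 32.74325604 12.34973675]
 flange 603 ((401.00823974609375, -362.7183837890625), (51.058353424072266, 59.2630615234375), 48.156917572021484)
nip 291 [ 508.7 -322.5   48.8] [21.40505143 21.48256721  5.61149475]
 flange 1213 ((508.6408996582031, -323.2397155761719), (57.759952545166016, 59.74055862426758), 2.7946152687072754)
plug
372 122 [ 542. -249.   91.] 301.40912 [70 65 68]
393 105 [ 560. -271.   87.] 300.40796 [66 63 64]
408 92 [ 575. -288.   85.] 299.01453 [75 72 73]
420 80 [ 590. -303.   79.] 300.59857 [66 63 64]
445 60 [ 617. -336.   71.] 301.72787 [87 82 82]
468 45 [ 659. -401.   -0.] 359.62027 [174 166 159]
490 20 [ 660. -374.  112.] 251.2297 [30 28 29]
paddle
378 88 [ 582. -264.   39.]
372 82 [ 589. -257.   40.]
350 80 [ 591. -231.   40.]
310 66 [ 593. -188.  119.]
280 64 [ 603. -156.   83.]
225 72 [602. -89.  58.]
195 50 [644. -32.  13.]
190 97 [580. -29.  21.]
```

```bash
python3 - <<'E'
import cv2
i=cv2.imread('pics/w1.png')[10:145,140:480]; cv2.imwrite('pics/w1c.png',cv2.resize(i,None,fx=2.3,fy=2.3,interpolation=cv2.INTER_CUBIC))
E
```

```text
(no output)
```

View pics/w1c.png

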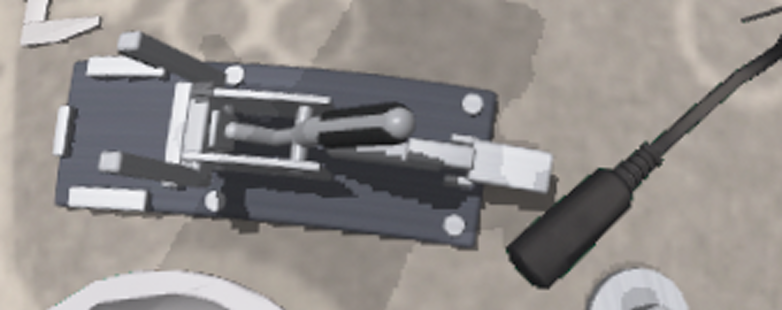

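The crop shows the clamp open with its jaw end at the left, and a cable plug hanging at about z 85 beside the paddle's end, which I must clear when pressing. The two capped nipples are at (407,-269) and (399,-365), the bare one at (508,-323). The orange look-alike lies well apart. Drawer first.

```bash
python3 - <<'E'
from h import *
R=Rz(np.pi/2)
arm.movep([520,243,200],R); S()
arm.move_l([520,243,60],rate=150)
arm.move_l([520,243,28],rate=60); S()
x=520
arm.move_l([x-60,243,28],rate=80); S()
x-=160
arm.move_l([x,243,28],rate=80); S()
for i in range(12):
    x-=4; arm.move_l([x,243,28],rate=40); o=S()
    if abs(o['ft_force'][0])>12: break
arm.move_l([x+4,243,28],rate=40); S()
arm.move_l([x+4,243,200],rate=200)
arm.movep([400,130,330],Rz(0.3)); S()
snap('wrist','w2'); snap('side','s2')
E
```

```text
t3.4 [520.4 242.1 200.2] F [-0.2  0.6 -0.1] w1.003
t5.2 [519.9 242.9  28.3] F [-4.3 -1.1 10.2] w0.998
t6.1 [460.3 243.1  28. ] F [ 0.3  0.6 -0.3] w1.000
t7.5 [360.3 243.1  28. ] F [-0.5 -0.  -0.1] w1.004
t7.7 [355.8 243.   27.9] F [ 0.4  0.5 -0.1] w0.997
t8.0 [351.9 243.   28.1] F [-0.4 -0.   0.6] w1.002
t8.2 [351.7 243.3  28.7] F [16.8 -0.7 -7.4] w1.003
t8.5 [351.8 242.9  27.9] F [ 3.   0.1 -0.1] w1.002
t10.4 [399.7 130.1 328.9] F [-0.3  0.3 -0.4] w1.004
```

View pics/w2.png

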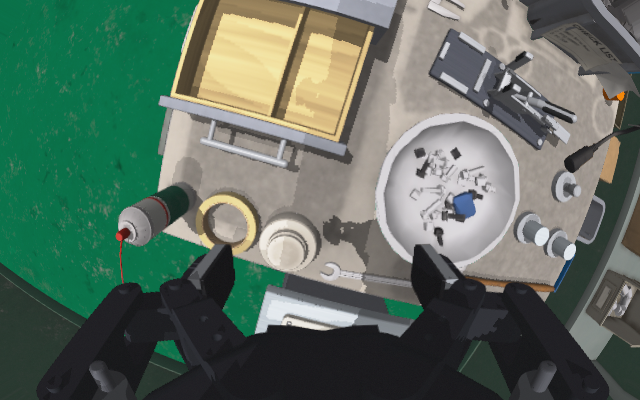

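The drawer is out at its stop: the stop was felt at 17 N. Wide bay on the left, divider at about (290,60). Next I'll measure the bays.

```bash
python3 - <<'E'
from h import *
for n,fn in(('w2',wpts),('s2',pts)):
    f=np.load(f'pics/{n}.npz');d=f['d'];P=fn(d,f);A=P[d>0];col=f['p'][d>0].astype(int)
    yel=(col[:,0]-col[:,2]>40)&(A[:,0]>380)&(A[:,0]<640)&(A[:,1]>80)&(A[:,1]<400)
    print(n,'floor z hist',np.histogram(A[yel,2],bins=np.arange(0,100,6)))
    k=yel&(abs(A[:,2]-24)<6);Q=A[k];
    for lo,hi in((400,470),(470,520),(520,570)):
        q=Q[(Q[:,0]>lo)&(Q[:,0]<hi),1]; h,e=np.histogram(q,bins=np.arange(100,380,6)); print(lo,dict(zip(e[:-1].astype(int),h)))
    print('x floor',np.percentile(Q[:,0],[0.5,99.5]),'y',np.percentile(Q[:,1],[.5,99.5]))
    T=A[yel&(abs(A[:,2]-73)<6)]; h,e=np.histogram(T[:,1],bins=np.arange(100,400,5)); print('tops y',{int(a):int(b) for a,b in zip(e,h) if b>3}); 
    k=(abs(A[:,2]-57)<9)&(A[:,0]>340)&(A[:,0]<415)&(A[:,1]>150)&(A[:,1]<330);Q=A[k];print('bar',np.percentile(Q,[2,50,98],axis=0).round(1))
    k=(abs(A[:,2]-95)<5)&(A[:,0]>540)&(A[:,0]<900)&(A[:,1]>80)&(A[:,1]<420);Q=A[k];print('top',cv2.minAreaRect(Q[:,:2].astype(np.float32)))
E
```

```text
w2 floor z hist (array([    9,     0,     1, 15303,   303,    48,    40,    50,    46,
          54,   103,   580,  1619,    17,     0,     0]), array([ 0,  6, 12, 18, 24, 30, 36, 42, 48, 54, 60, 66, 72, 78, 84, 90, 96]))
400 {np.int64(100): np.int64(0), np.int64(106): np.int64(0), np.int64(112): np.int64(0), np.int64(118): np.int64(0), np.int64(124): np.int64(9), np.int64(130): np.int64(73), np.int64(136): np.int64(72), np.int64(142): np.int64(75), np.int64(148): np.int64(74), np.int64(154): np.int64(71), np.int64(160): np.int64(72), np.int64(166): np.int64(72), np.int64(172): np.int64(72), np.int64(178): np.int64(74), np.int64(184): np.int64(74), np.int64(190): np.int64(75), np.int64(196): np.int64(71), np.int64(202): np.int64(71), np.int64(208): np.int64(69), np.int64(214): np.int64(31), np.int64(220): np.int64(0), np.int64(226): np.int64(30), np.int64(232): np.int64(72), np.int64(238): np.int64(67), np.int64(244): np.int64(68), np.int64(250): np.int64(68), np.int64(256): np.int64(70), np.int64(262): np.int64(69), np.int64(268): np.int64(73), np.int64(274): np.int64(69), np.int64(
[... 8001 characters left out ...]
27), np.int64(364): np.int64(0), np.int64(370): np.int64(0)}
x floor [444.33786387 555.32756476] y [126.94315952 362.11486861]
tops y {120: 33, 125: 103, 130: 8, 135: 5, 140: 6, 145: 8, 150: 5, 160: 7, 165: 7, 170: 7, 175: 6, 180: 5, 185: 6, 190: 7, 195: 6, 200: 5, 205: 6, 210: 7, 215: 58, 220: 23, 225: 5, 230: 7, 235: 7, 240: 7, 245: 5, 250: 7, 255: 8, 260: 5, 265: 7, 270: 8, 275: 8, 280: 8, 285: 8, 290: 7, 295: 7, 300: 6, 305: 6, 310: 7, 315: 6, 320: 7, 325: 8, 330: 8, 335: 8, 340: 5, 345: 8, 350: 8, 355: 96, 360: 95}
bar [[386.1 181.8  53.4]
 [393.4 245.8  61. ]
 [406.9 304.2  64.7]]
top ((747.1614990234375, 243.64675903320312), (302.05584716796875, 272.88934326171875), 0.733818531036377)
```

```bash
cat >> h.py <<'E'
def clampfit(n):
    f=np.load(f'pics/{n}.npz');d=f['d'];P=wpts(d,f);A=P[d>0];col=f['p'][d>0]
    k=(abs(A[:,2]-12)<5)&(A[:,0]>530)&(A[:,0]<700)&(A[:,1]>-260)&(A[:,1]<30)&(col.max(1)<95);Q=A[k];(c,s,a)=cv2.minAreaRect(Q[:,:2].astype(np.float32));print('plate',c,s,a,np.median(Q[:,2]))
    for yaw in (81.8,):
        u=np.array([np.cos(np.radians(yaw)),np.sin(np.radians(yaw))]);v=np.array([-u[1],u[0]])
        B=A[(abs(A[:,2]-19.5)<3)&(col.min(1)>110)];L=np.c_[(B[:,:2]-[608.1,-112.5])@u,(B[:,:2]-[608.1,-112.5])@v]
        L=L[(L[:,0]>30)&(L[:,0]<140)&(abs(L[:,1])<60)]
        g1=L[L[:,0]>105]; g2=L[(L[:,1]>25)&(L[:,0]<105)];g3=L[(L[:,1]<-25)&(L[:,0]<105)]
        for g in(g1,g2,g3): print('guide',len(g),np.percentile(g,[3,97],axis=0).round(1).tolist() if len(g)>3 else '')
E
python3 - <<'E'
from h import *
arm.movep([545,-60,230],Rz(0)); S(); snap('wrist','w3'); clampfit('w3')
arm.movep([610,-110,230],Rz(1.427)); S(); snap('wrist','w4'); clampfit('w4')
arm.movep([400,-215,250],Rz(-1.715)); S(); snap('wrist','w5')
f=np.load('pics/w5.npz');d=f['d'];P=wpts(d,f);A=P[d>0]
for x,y in((407,-270),(399,-366),(507,-323)):
    k=(np.hypot(A[:,0]-x,A[:,1]-y)<40)&(A[:,2]>44)&(A[:,2]<62);Q=A[k];print('nip',len(Q),mid(Q) if len(Q) else '')
E
```

```text
t11.5 [544.7 -59.1 230.6] F [ 0.2 -0.   1.2] w0.998
plate (608.6885375976562, -110.69638061523438) (247.7705841064453, 90.2160415649414) 81.87823486328125 12.144287138081737
guide 271 [[105.4, -42.8], [125.5, 42.2]]
guide 407 [[47.7, 26.8], [103.6, 43.7]]
guide 431 [[46.4, -45.1], [103.2, -26.8]]
t12.9 [ 609.9 -109.4  230.4] F [-0.4 -0.6 -0.8] w1.000
plate (607.9832763671875, -111.678466796875) (247.58018493652344, 90.3694839477539) 81.87667083740234 12.140764728330614
guide 273 [[105.8, -43.1], [125.0, 42.5]]
guide 423 [[48.3, 27.2], [103.6, 43.8]]
guide 428 [[47.2, -44.6], [103.6, -26.4]]
t15.9 [ 400.1 -215.   250. ] F [-0.   0.1  0.6] w1.000
nip 828 [ 406.6 -269.6   56.1]
nip 844 [ 397.8 -365.4   52.7]
nip 299 [ 507.6 -322.6   48.7]
```

```bash
cat >> h.py <<'E'
YC=np.radians(81.87); U=np.array([np.cos(YC),np.sin(YC)]); V=np.array([-U[1],U[0]]); C0=np.array([608.3,-111.3])
def cl(x,y,z): p=C0+x*U+y*V; return [p[0],p[1],z]
NEST=cl(85,0,0)
def find(exp,name,zlo=44,zhi=62,rmax=90):
    p,d,c=snap('wrist',name); P=wpts(d,c); dd=np.hypot(P[...,0]-exp[0],P[...,1]-exp[1])
    m=((d>0)&(P[...,2]>zlo)&(P[...,2]<zhi)&(dd<rmax)&(p.max(2)>70)).astype(np.uint8)
    n,l,st,_=cv2.connectedComponentsWithStats(m); best=None
    for i in range(1,n):
        if st[i,4]<80: continue
        Q=P[l==i]; q=mid(Q); s=np.ptp(np.percentile(Q,[2,98],axis=0),axis=0).round(); e=np.hypot(*(q[:2]-exp[:2])); print('  blob',st[i,4],q,s,'off%.1f'%e)
        if best is None or e<best[0]: best=(e,q)
    return best[1] if best else None
def hover(exp,yaw,z=210,back=40):
    arm.movep([exp[0]-back*np.cos(yaw),exp[1]-back*np.sin(yaw),z],Rz(yaw))
def down(p,z,yaw,zc=None):
    R=Rz(yaw)
    arm.movep([p[0],p[1],z+90],R); arm.move_l([p[0],p[1],z+15],R,rate=150); arm.move_l([p[0],p[1],z],R,rate=40)
E
python3 - <<'E'
from h import *
print(NEST)
e=[406.8,-269.5]
hover(e,YC); q=find(e,'g1'); print(q)
down(q,28,YC); S(); arm.close_gripper(); S()
arm.move_l([q[0],q[1],60],rate=40);S()
arm.move_l([q[0],q[1],118],rate=120);S()
arm.move_l([545,45,118],Rz(YC),rate=220)
arm.move_l([NEST[0]+5,60,118],rate=200);S()
arm.move_l([NEST[0],NEST[1],118],rate=150)
arm.move_l([NEST[0],NEST[1],56],rate=120);S()
for z in (50,46,43,41.5,40.5):
    arm.move_l([NEST[0],NEST[1],z],rate=30); o=S()
    if abs(o['ft_force'][2])>15: break
snap('wrist','n1'); snap('side','n1s')
E
```

```text
[np.float64(620.3206649608286), np.float64(-27.15427156474604), 0]
  blob 126 [ 410.7 -182.2   59.8] [33.  4.  4.] off87.4
  blob 1052 [ 406.5 -269.2   55.9] [31. 32.  3.] off0.4
  blob 315 [ 398.8 -353.6   51. ] [27. 11. 13.] off84.5
[ 406.5 -269.2   55.9]
t20.2 [ 406.4 -269.1   27.9] F [ 0.6 -0.2  0.3] w1.001
t20.7 [ 406.6 -269.3   28.5] F [-0.4  1.3  4.8] w0.404
t21.7 [ 406.4 -269.1   59.8] F [ 0.6 -0.1 -2.7] w0.412
t22.3 [ 406.3 -269.   117.4] F [ 0.3  0.5 -3.3] w0.410
t24.6 [625.1  59.4 117.4] F [-0.5 -0.5 -3.2] w0.412
t26.0 [620.7 -26.8  56.5] F [-0.2 -0.3 -3.2] w0.409
t26.3 [620.3 -27.2  50.1] F [ 0.1  0.4 -2.8] w0.409
t26.6 [620.2 -27.2  45.8] F [-0.4 -0.1 -3.6] w0.407
t26.8 [620.2 -27.1  42.8] F [-0.2  0.5 -2.9] w0.407
t27.1 [620.4 -27.2  41.6] F [ 0.1  0.3 -2.2] w0.407
t27.3 [620.4 -27.2  40.6] F [-0.1  0.6 -1.2] w0.412
```

```bash
python3 - <<'E'
from h import *
N=NEST
arm.release(); arm.move_l([N[0],N[1],140],rate=150)
hover(N,YC,z=230); q=find(np.array(N),'n2',zlo=58,zhi=74,rmax=40)
f=np.load('pics/n2.npz');P=wpts(f['d'],f);A=P[f['d']>0]
k=(np.hypot(A[:,0]-N[0],A[:,1]-N[1])<45)&(A[:,2]>23)&(A[:,2]<30);Q=A[k];print('flange top z',np.median(Q[:,2]),mid(Q),q)
i=cv2.imread('pics/n2.png');cv2.imwrite('pics/n2c.png',i)
E
```

```text
blob 1008 [619.8 -27.3  68. ] [31. 32.  3.] off0.5
flange top z 26.225050306471786 [620.1 -28.   26.2] [619.8 -27.3  68. ]
```

View pics/n2c.png

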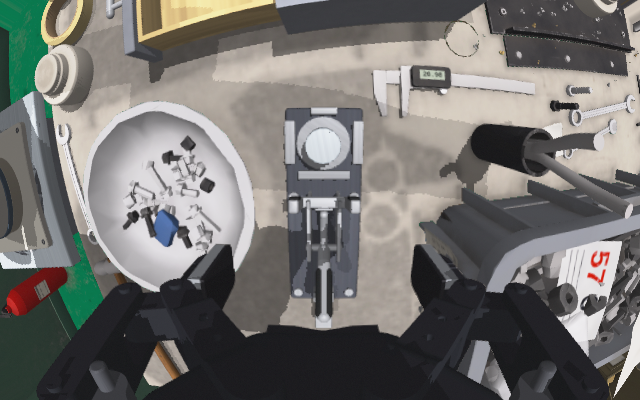

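```bash
cat >> h.py <<'E'
def lock():
    arm.close_gripper(); R=Rz(YC)
    arm.movep(cl(-59,0,170),R); arm.move_l(cl(-59,0,122),rate=100); S()
    a0=np.arctan2(11,66)
    for th in np.linspace(0.08,.85,8):
        a=a0+.85-th; x=-30-66.9*np.cos(a)+6*(1-th/.85); z=50+66.9*np.sin(a)
        arm.move_l(cl(x,0,z),rate=50); o=S()
        if o['ft_force'][2]>38: break
    z=61
    while o['ft_force'][2]<32 and z>57.5:
        z-=.7; arm.move_l(cl(-96,0,z),rate=20); o=S()
    p=o['eef_pos']; arm.pause(.3); arm.move_l([p[0],p[1],130],rate=60); S()
def handle_h(name):
    hover(cl(-60,0,0),YC,z=260); p,d,c=snap('wrist',name); P=wpts(d,c);A=P[d>0]
    L=(A[:,:2]-C0)@np.c_[U,V]; k=(abs(L[:,1])<12)&(L[:,0]>-108)&(L[:,0]<-50)
    for lo in range(-115,-40,10):
        q=(abs(L[:,1])<6)&(L[:,0]>lo)&(L[:,0]<lo+10)
        if q.any(): print(lo,'z max %.0f'%np.percentile(A[q,2],95),end='; ')
    print()
E
python3 - <<'E'
from h import *
lock(); handle_h('l1')
E
```

```text
t31.3 [ 600.4 -169.3  122.7] F [0.  0.5 0. ] w-0.002
t31.8 [ 599.1 -174.7  103.6] F [1.1 3.4 1.1] w-0.001
t32.1 [ 598.2 -181.2   99.1] F [0.4 3.3 1.3] w-0.002
t32.4 [ 597.5 -187.1   94. ] F [-0.9  3.6  1.8] w-0.003
t32.7 [ 596.8 -192.4   88.2] F [-0.4  3.4  3. ] w0.001
t33.0 [ 596.2 -197.1   81.9] F [0.7 2.1 1.8] w-0.005
t33.4 [ 595.4 -201.1   75. ] F [0.3 0.6 2. ] w0.003
t33.6 [ 594.8 -204.2   67.7] F [0.4 1.1 0.5] w-0.002
t34.0 [ 595.  -206.5   61. ] F [0.5 0.7 4.7] w0.001
t34.2 [ 595.  -206.6   60.9] F [-0.7  1.3  9.2] w0.000
t34.5 [ 595.1 -206.6   60.8] F [-1.8  1.1 13.7] w-0.000
t34.7 [ 595.2 -206.6   60.7] F [-3.6  2.3 18.2] w-0.001
t35.0 [ 595.2 -206.7   60.6] F [-4.7  3.3 23.2] w-0.002
t35.2 [ 595.3 -206.7   60.5] F [-6.1  3.  28.3] w0.000
t36.9 [ 595.1 -206.6  129.5] F [0.6 1.1 0.3] w0.001
-115 z max 312; -105 z max 310; -95 z max 359; -85 z max 356; -75 z max 62; -65 z max 62; -55 z max 62; -45 z max 60;
```

```bash
cat >> h.py <<'E'
def pull():
    N=NEST; arm.movep([N[0],N[1],170],Rz(YC)); arm.release(); arm.move_l([N[0],N[1],70],rate=150); arm.move_l([N[0],N[1],45],rate=50); S()
    arm.close_gripper(); S()
    for z in (48,52,58,70,115): arm.move_l([N[0],N[1],z],rate=35 if z<100 else 80); S()
    arm.pause(.3); arm.move_l([N[0],N[1],150],rate=150); S()
E
python3 - <<'E'
from h import *
pull()
p,d,c=snap('wrist','p1'); snap('side','p1s')
P=wpts(d,c);A=P[d>0];L=np.hypot(A[:,0]-NEST[0],A[:,1]-NEST[1]);k=(L<40)&(A[:,2]<90);print(np.histogram(A[k,2],bins=np.arange(0,95,6)))
E
```

```text
t40.6 [620.3 -27.2  44.9] F [ 0.5  0.5 -0.5] w1.001
t41.1 [620.6 -27.2  45.6] F [-0.5  0.2  5.7] w0.401
t41.4 [620.2 -27.1  47.9] F [-1.1  0.4 -0.8] w0.407
t41.6 [619.8 -27.4  51.3] F [ 0.3 -2.3 -8.8] w0.406
t42.0 [620.8 -26.9  59. ] F [-1.2  0.4 -1.6] w0.406
t42.4 [620.7 -27.   70.7] F [-0.1  0.7 -0. ] w0.404
t43.2 [620.1 -27.2 114.7] F [ 0.4 -0.1 -0.6] w0.402
t43.8 [620.6 -27.2 150.1] F [-0.4  1.  -1.7] w0.408
(array([   0,  234,  427,  794, 1925,   97, 1054,    6,   47,   58,  540,
          0,    0,    0,    0]), array([ 0,  6, 12, 18, 24, 30, 36, 42, 48, 54, 60, 66, 72, 78, 84, 90]))
```

View pics/p1.png

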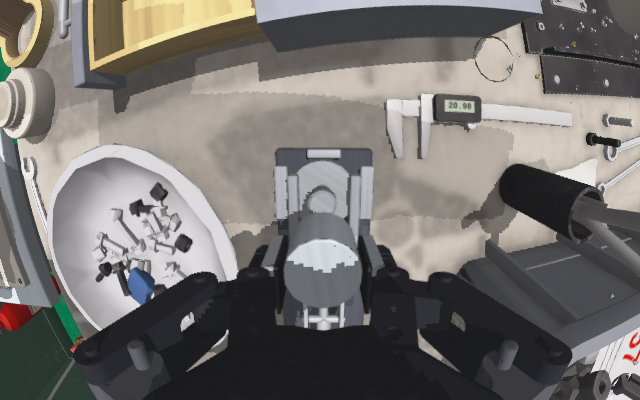

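Cap off and in the grip; the bare nipple is still held under the fork at (322,195). Cap goes to the narrow bay next, then the paddle.

```bash
cat >> h.py <<'E'
def put(x,y,z,yaw,zup=150):
    R=Rz(yaw); arm.movep([x,y,zup],R); S(); arm.move_l([x,y,z+12],R,rate=150); arm.move_l([x,y,z],R,rate=40); S()
    arm.release(); arm.move_l([x,y,zup],R,rate=150); S()
def unlock():
    arm.close_gripper(); R=Rz(YC+np.pi/2) if arm.ik(cl(-149,-5,90),Rz(YC+np.pi/2)) is not None else Rz(YC-np.pi/2)
    arm.movep(cl(-149,-5,130),R); arm.move_l(cl(-149,-5,50),R,rate=100); S()
    for z in (44,40,37,34,32,30,28,27,26):
        arm.move_l(cl(-149,-5,z),R,rate=40); o=S()
        if abs(o['ft_force'][2])>30: break
    arm.pause(.2); arm.move_l(cl(-149,-5,130),R,rate=120); S()
E
python3 - <<'E'
from h import *
put(526,195,41,np.pi/2)
arm.movep([520,60,230],Rz(np.pi/2))
for s in(1,-1):
    print(s,arm.ik(cl(-149,-5,26),Rz(YC+s*np.pi/2)))
E
```

```text
t44.9 [526.6 194.4 149.9] F [-0.2  0.3 -1.4] w0.402
t46.1 [525.9 195.   40.9] F [ 0.8 -0.3 -1. ] w0.407
t47.6 [525.6 194.9 149.2] F [ 0.2 -0.7  1.1] w1.000
1 [-0.54268781  0.53790679 -0.08094832  0.95194121  0.         -0.40079255]
-1 [-0.54268781  0.53790679 -0.08094832  0.95194121  0.          2.74080011]
```

```bash
sed -i 's/R=Rz(YC+np.pi\/2) if .*/R=Rz(YC-np.pi\/2)/' h.py; python3 - <<'E'
from h import *
unlock(); handle_h('u1')
q=find(NEST,'u2',zlo=56,zhi=66,rmax=60)
E
```

```text
t51.3 [ 592.6 -259.6   50.7] F [ 0.1 -0.4 -0.3] w-0.000
t51.6 [ 592.1 -259.5   43.9] F [ 0.6 -0.2 -0. ] w-0.001
t51.8 [ 592.  -259.5   39.7] F [ 1.1 -0.4  0.6] w0.000
t52.1 [ 592.4 -259.8   37.2] F [ 0.7 -0.6  2. ] w0.003
t52.3 [ 592.4 -259.9   34.1] F [-0.3 -3.   3.6] w0.002
t52.6 [ 592.3 -259.9   32.1] F [ 0.6 -5.   3.9] w-0.007
t52.8 [ 592.6 -260.5   31.2] F [-1.4 -7.3 12.7] w-0.001
t53.1 [ 592.6 -261.6   29.8] F [ -4.5 -11.1  16.5] w-0.001
t53.3 [ 592.6 -262.    29.1] F [ -5.5 -13.6  17.2] w-0.001
t53.6 [ 592.6 -262.5   28.4] F [ -6.4 -14.2  18.3] w-0.002
t54.8 [ 591.8 -259.1  128.9] F [-0.4 -0.3 -0.1] w-0.005
-115 z max 310; -105 z max 309; -95 z max 358; -85 z max 355; -75 z max 116; -65 z max 105; -55 z max 94; -45 z max 83; 
  blob 321 [619.1 -27.   60.5] [21. 20.  6.] off1.2
```

Clamp sprung open. The nipple is bare at the nest; into the drawer with it.

```bash
cat >> h.py <<'E'
def pickbare(q,base,yaw):
    z=base+23; R=Rz(yaw); arm.movep([q[0],q[1],170],R); arm.release(); arm.move_l([q[0],q[1],z+25],rate=150); arm.move_l([q[0],q[1],z],rate=50)
    arm.close_gripper(); S(); arm.move_l([q[0],q[1],z+20],rate=40); arm.move_l([q[0],q[1],z+100],rate=120); return S()
E
python3 - <<'E'
from h import *
o=pickbare([619.6,-27.1],12,YC)
if .15<o['gripper_width']<.4: put(526,325,46.5,np.pi/2,zup=140)
arm.movep([470,210,300],Rz(np.pi/2)); snap('wrist','b1'); S()
E
```

```text
t60.0 [619.8 -27.1  35.3] F [0.4 0.4 2.7] w0.246
t61.4 [619.2 -27.  134.2] F [-0.6  0.6 -2.4] w0.245
t62.8 [526.6 324.1 139.8] F [ 0.2 -1.3 -3.3] w0.244
t64.0 [525.9 325.   46.4] F [ 0.6 -0.5 -3.1] w0.242
t65.4 [525.6 324.8 139.2] F [ 0.4  0.  -0.4] w1.001
t66.2 [470.1 210.4 298. ] F [-0.5  0.  -1. ] w1.000
```

View pics/b1.png

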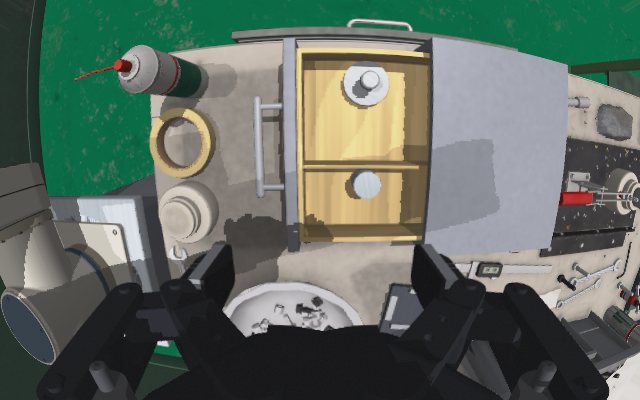

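Nipple upright at (367,85) in the wide bay, cap at (367,185) in the narrow one. Now the second capped nipple, looking again before the grasp.

```bash
python3 - <<'E'
from h import *
e=np.array([398.3,-365.3]); N=NEST
hover(e,YC,back=20); q=find(e,'g2')
assert q is not None and abs(q[2]-55)<4
down(q,28,YC); S(); arm.close_gripper(); o=S()
arm.move_l([q[0],q[1],60],rate=40);S()
arm.move_l([q[0],q[1],118],rate=120);S()
arm.move_l([430,-210,118],Rz(YC),rate=200)
arm.move_l([545,45,118],Rz(YC),rate=220)
arm.move_l([N[0]+5,60,118],rate=200);o=S()
assert .35<o['gripper_width']<.46
snap('wrist','c2')
arm.move_l([N[0],N[1],118],rate=150)
arm.move_l([N[0],N[1],56],rate=120);S()
for z in (50,46,43,41.5,40.5):
    arm.move_l([N[0],N[1],z],rate=30); o=S()
    if abs(o['ft_force'][2])>15: break
if abs(o['ft_force'][2])<12:
    arm.release(); arm.move_l([N[0],N[1],140],rate=150)
    hover(N,YC,z=230); q=find(np.array(N),'n3',zlo=58,zhi=76,rmax=40)
    f=np.load('pics/n3.npz');P=wpts(f['d'],f);A=P[f['d']>0]
    k=(np.hypot(A[:,0]-N[0],A[:,1]-N[1])<45)&(A[:,2]>23)&(A[:,2]<30);Q=A[k];print('flange top z',len(Q),np.median(Q[:,2]),mid(Q))
E
```

```text
blob 1047 [ 398.1 -365.7   54.7] [31. 33.  6.] off0.4
t70.1 [ 398.1 -365.6   27.8] F [-0.8 -0.2  0. ] w1.000
t70.6 [ 398.2 -365.8   28.4] F [-0.8  1.9  5.9] w0.406
t71.6 [ 398.  -365.6   59.8] F [-0.3  0.4 -2.6] w0.407
t72.2 [ 397.9 -365.4  117.4] F [-0.4 -0.  -3.3] w0.407
t75.2 [625.1  59.3 117.5] F [-0.7  0.5 -3.1] w0.407
t76.6 [620.7 -26.8  56.5] F [ 0.2  0.1 -3.5] w0.408
t77.0 [620.3 -27.2  50.1] F [ 0.7 -0.1 -3.6] w0.407
t77.2 [620.2 -27.1  45.8] F [ 0.3 -0.3 -2.9] w0.405
t77.5 [621.  -27.2  44.5] F [-2.8  1.5  9.8] w0.407
t77.7 [620.6 -27.2  42. ] F [ 1.1  1.  -1.2] w0.409
t78.0 [620.6 -27.2  40.5] F [1.1 0.4 1.1] w0.406
  blob 1003 [620.  -27.1  68. ] [32. 32.  3.] off0.3
flange top z 1166 26.140361301908484 [620.9 -27.4  26.1]
```

Seated (flange top z 26, centred). Lock and pull.

```bash
python3 - <<'E'
from h import *
lock(); handle_h('l2')
E
```

```text
t81.8 [ 600.4 -169.3  122.7] F [-0.8  0.1  0.3] w-0.003
t82.3 [ 599.1 -174.7  103.6] F [0.7 3.6 0.9] w0.005
t82.7 [ 598.2 -181.2   99.1] F [0.7 3.4 1.3] w-0.004
t83.0 [ 597.5 -187.1   94. ] F [0.2 2.8 2.1] w0.003
t83.3 [ 596.9 -192.5   88.3] F [0.8 3.2 3.1] w0.003
t83.6 [ 596.2 -197.1   81.9] F [1.8 2.  1.2] w0.000
t83.9 [ 595.4 -201.1   75. ] F [0.4 0.3 0.8] w-0.002
t84.2 [ 594.8 -204.2   67.7] F [0.6 0.6 0.9] w-0.001
t84.5 [ 595.  -206.6   61. ] F [-1.3  0.9  3.9] w-0.005
t84.7 [ 595.  -206.5   60.9] F [-0.8  1.1  8.4] w0.001
t85.0 [ 595.1 -206.6   60.8] F [-1.6  1.6 13. ] w-0.002
t85.2 [ 595.2 -206.6   60.7] F [-3.6  2.1 18.7] w0.002
t85.5 [ 595.2 -206.6   60.6] F [-5.2  2.7 22. ] w0.000
t85.7 [ 595.3 -206.7   60.5] F [-6.5  2.9 27.8] w-0.002
t87.4 [ 595.1 -206.6  129.5] F [-0.8  0.2  0.3] w0.003
-115 z max 312; -105 z max 310; -95 z max 359; -85 z max 356; -75 z max 62; -65 z max 62; -55 z max 62; -45 z max 60;
```

```bash
python3 - <<'E'
from h import *
pull(); o=arm.observe()
assert .35<o['gripper_width']<.46
p,d,c=snap('wrist','p2');P=wpts(d,c);m=(d>0)&(d<260)&(abs(P[...,0]-NEST[0])<30)&(abs(P[...,1]-NEST[1])<30)&(p.min(2)>120);print('cap seen',m.sum(),np.percentile(P[m][:,2],98))
put(506,152,41,np.pi/2)
arm.movep([520,60,230],Rz(np.pi/2))
unlock(); handle_h('u3')
q=find(NEST,'u4',zlo=56,zhi=66,rmax=60)
E
```

```text
t91.1 [620.4 -27.2  44.9] F [ 0.9 -0.   0. ] w1.004
t91.6 [620.7 -27.2  45.5] F [-0.4  0.3  4.5] w0.402
t91.9 [620.2 -27.1  47.9] F [ 0.7  0.4 -0.5] w0.405
t92.2 [620.2 -27.   52.1] F [-0.2  0.8 -1. ] w0.404
t92.5 [619.8 -27.2  57.6] F [-1.  -0.8 -6.8] w0.402
t93.0 [621.1 -27.1  71.1] F [ 0.   0.5 -0.7] w0.402
t93.7 [620.1 -27.2 114.7] F [-0.2 -0.3 -1.2] w0.400
t94.4 [620.5 -27.2 150.1] F [-0.1 -1.  -0.7] w0.401
cap seen 2479 174.01191976292137
t95.3 [506.8 151.5 149.9] F [-0.6  0.2 -0.7] w0.399
t96.5 [505.8 152.1  40.9] F [ 0.7 -1.1 -0.5] w0.399
t98.0 [505.5 151.9 149.2] F [-0.2  0.2 -0.5] w1.000
t101.5 [ 592.6 -259.6   50.7] F [-0.2 -0.5  0.1] w-0.001
t101.8 [ 592.1 -259.5   43.9] F [0.2 0.6 0.4] w-0.001
t102.1 [ 592.  -259.4   39.7] F [0.4 0.3 1.2] w0.001
t102.3 [ 592.5 -259.8   37.2] F [-0.2 -1.9  2.3] w-0.000
t102.6 [ 592.4 -259.9   34.1] F [-0.7 -2.2  3.3] w0.003
t102.8 [ 592.3 -259.9   32.1] F [ 0.3 -4.3  4. ] w0.001
t103.1 [ 592.6 -260.5   31.1] F [-3.  -7.4 12. ] w0.002
t103.3 [ 592.7 -261.6   29.8] F [ -3.7 -11.7  15. ] w-0.001
t103.6 [ 592.7 -262.1   29.2] F [ -5.2 -13.5  16.8] w-0.001
t103.8 [ 592.6 -262.5   28.4] F [ -6.1 -15.1  19.3] w-0.003
t105.0 [ 591.8 -259.1  128.9] F [ 0.7  0.1 -0.2] w0.002
-115 z max 311; -105 z max 309; -95 z max 358; -85 z max 355; -75 z max 116; -65 z max 105; -55 z max 94; -45 z max 83; 
  blob 323 [619.9 -27.2  60.8] [21. 20.  6.] off0.4
```

```bash
python3 - <<'E'
from h import *
o=pickbare([619.9,-27.2],12,YC)
assert .15<o['gripper_width']<.4
put(526,255,46.5,np.pi/2,zup=140)
e=np.array([507.6,-322.6]); yaw=-2.42
arm.movep([430,-150,260],Rz(-1.9))
hover(e,yaw,z=230,back=30); q=find(e,'g3')
snap('side','s3')
E
```

```text
t110.2 [620.  -27.2  35.3] F [0.5 0.3 2.1] w0.243
t111.7 [619.5 -27.1 134.2] F [-0.4  0.3 -2.6] w0.243
t112.8 [526.6 254.2 139.8] F [ 0.2  0.  -2.7] w0.242
t114.0 [525.9 255.   46.4] F [-0.4 -0.7 -2.5] w0.245
t115.4 [525.6 254.9 139.2] F [0.  0.2 0.1] w1.002
  blob 370 [ 508.2 -323.    49.6] [20. 21.  4.] off0.7
```

```bash
python3 - <<'E'
from h import *
o=pickbare([508.2,-323.],0,-2.42)
assert .15<o['gripper_width']<.4
arm.move_l([430,-250,140],Rz(-2.42),rate=200)
arm.movep([400,0,220],Rz(-1.0)); arm.movep([440,200,180],Rz(0)); o=S()
assert .15<o['gripper_width']<.4
put(474,290,46.5,0,zup=140)
arm.movep([470,210,300],Rz(np.pi/2)); snap('wrist','b2'); S()
E
```

```text
t122.2 [ 508.3 -323.1   23.3] F [-0.6  0.6  3.6] w0.243
t123.6 [ 507.9 -322.7  122.2] F [-0.8 -0.8 -3.2] w0.244
t126.2 [440.4 199.3 179.5] F [-0.2 -0.2 -2.7] w0.242
t126.7 [474.4 289.3 139.5] F [ 0.4 -0.6 -2.2] w0.240
t127.8 [474.  290.   46.4] F [ 2.2  0.3 -3.2] w0.247
t129.2 [473.6 289.8 139.2] F [-0.5 -0.8 -0.5] w1.001
t133.1 [470.  210.  299.9] F [ 0.1  0.7 -0. ] w1.003
```

View pics/b2.png

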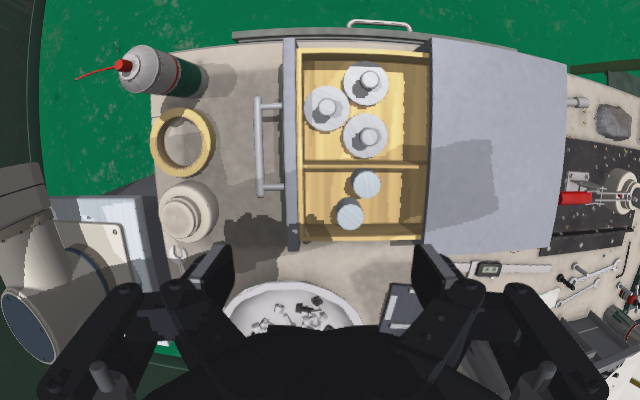

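All three nipples stand at (367,85), (327,108) and (367,135), both caps at (367,185) and (350,213). Shut the drawer slowly.

```bash
python3 - <<'E'
from h import *
f=np.load('pics/b2.npz');P=wpts(f['d'],f)
for u,v in((369,78),(327,106),(369,135),(367,185),(350,213)): print(P[v,u].round(),end=' ')
for u,v in((352,95),(315,118),(352,145)): print('fl',P[v,u].round(),end=' ')
print()
arm.close_gripper()
arm.movep([350,243,150],Rz(0)); arm.move_l([350,243,42],rate=120); S()
arm.move_l([372,243,42],rate=40)
arm.move_l([450,243,42],rate=45);S(); arm.move_l([522,243,42],rate=45); S()
x=522
while x<560:
    x+=2; arm.move_l([x,243,42],rate=25); o=S()
    if abs(o['ft_force'][0])>14: break
arm.pause(.3); S()
arm.move_l([x-40,243,42],rate=80); arm.move_l([x-60,243,200],rate=150)
arm.movep([470,100,320],Rz(np.pi/2)); snap('wrist','e1'); snap('side','e1s')
arm.movep([400,-100,330],Rz(0)); snap('scene','e2'); handle_h('e3'); S()
f=np.load('pics/e1s.npz');d=f['d'];A=pts(d,f)[d>0]
k=(abs(A[:,2]-57)<8)&(A[:,0]>500)&(A[:,0]<575)&(A[:,1]>150)&(A[:,1]<330);print('bar',np.percentile(A[k],[2,50,98],axis=0).round(1))
E
```

```text
[525. 327.  71.] [475. 292.  73.] [525. 258.  73.] [526. 195.  63.] [505. 157.  62.] fl [508. 309.  35.] fl [460. 278.  37.] fl [508. 243.  36.] 
t138.7 [350.4 243.2  42.5] F [-0.1 -0.1  0.5] w-0.001
t141.3 [450.  243.   42.1] F [-0.4 -0.3 -0.1] w0.000
t143.0 [522.  242.9  42.1] F [ 1.1  0.5 -0.1] w0.001
t143.3 [524.2 243.   42.1] F [-0.2  0.5 -0.8] w-0.001
t143.5 [526.2 243.   42. ] F [ 0.7 -0.2 -0.7] w-0.002
t143.8 [528.2 243.   42. ] F [ 0.2  0.1 -0.3] w0.000
t144.0 [530.2 243.   42. ] F [ 0.3 -0.1  0.3] w0.002
t144.3 [530.4 243.   41.8] F [-7.8 -0.4  4.2] w-0.000
t144.5 [530.5 243.   41.7] F [-15.    0.4   9.9] w-0.000
t144.8 [530.5 243.   41.7] F [-15.1   0.2   9.2] w-0.002
-115 z max 312; -105 z max 310; -95 z max 359; -85 z max 357; -75 z max 117; -65 z max 105; -55 z max 95; -45 z max 82; 
t152.9 [ 594.1 -209.7  260.6] F [-0.5  0.   0.5] w0.008
bar [[543.5 182.2  54.9]
 [550.9 248.4  61.1]
 [567.2 304.8  64.5]]
```

View pics/e1s.png

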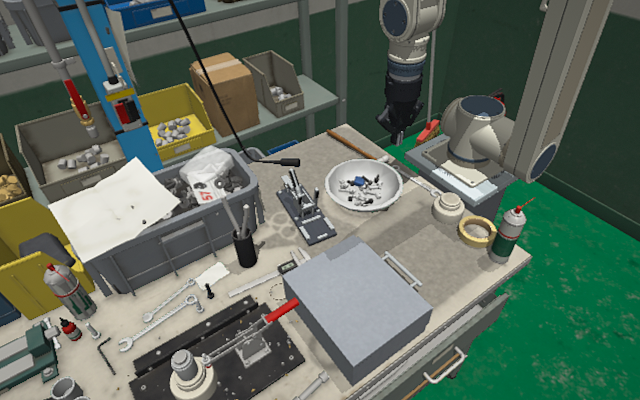

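The drawer is shut: the bar is back at x 550.9, against 550.6 at the start, with the stop felt at 15 N. The clamp handle is up and the robot is clear, so I'm handing in.

```bash
python3 -c "
from h import *
print(arm.finish_job())"
```

```text
the job is handed in; nothing more can be done
None
```

The job is done and handed in at about 153 s of robot time. No verdict was reported.

**What I did:**
- I pulled the drawer out to its stop, which was felt at 17 N.
- I stripped the two capped nipples one after the other. Each was seated in the nest, locked (handle measured level at z 62 mm), had its cap pulled straight off, and was freed with the paddle. The clamp sprang open both times.
- All three nipples went into the wide bay and both caps into the narrow one, and I pushed the drawer shut.

**Last checks:**
- **Contents:** just before closing, the wrist depth image read flange tops at z 35–37 mm and nipple tops at 71–73 mm. That means all three stood upright on the drawer floor. Both caps stood on the floor of the narrow bay, with their tops at 62–63 mm.
- **Drawer:** the bar handle is back at x 550.9 mm, against 550.6 mm before it was opened. The shut stop was felt at 15 N.
- **Clamp and robot:** the clamp handle is up and the robot is holding clear of everything.

**Not checked:** the contents can't be seen with the drawer shut, so their state after closing is inferred from the slow push with no odd forces. During both paddle presses there was a sideways force of about 15 N, which caused no visible trouble. No check failed.

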